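Snap the cosmetics cases shut with the pliers

TASK

Slide the lid of the wooden box fully open, take out every case in it and stand each one upright on its thin edge, as it stood in the box, on the floor of the wooden tray. Snap the press stud of every case fully shut by squeezing it between the jaws of the red pliers, never with the fingers, while the case stands on the tray; then lay the pliers flat back on their grey mat and slide the box's lid shut again. Do not disturb the perfume flasks or the atomizer.

Things in the scene. Friction and masses are not known exactly. Their poses are not given: they have to be found in the camera images.
- lid_grip (a point): centre of the dark wooden pull bar on top of the sliding lid: 14 mm (along the lid's x) x 60 mm (y) x 24 mm tall, standing on the 6 mm lid; its top is 12 mm above this point and the lid's upper face 12 mm below it. Axes: x is the direction in which the lid slides open, z up. The pull moves with the lid
- lid (a joint): how far the lid has been slid open along the box's +x, m: 0 shut, 0.125 fully open at its stop (the box is then clear; the lid stays captive in its tracks). It slides with about 2 N of friction and stays where it is left
- box: fixed wooden slide-lid box, 140 mm (x) x 216 mm (y) outside, 80 mm tall, walls 8 mm, inner floor 5 mm up; origin under its centre, z up. The cases stand on its floor, side by side along y at -60, 0 and +60 mm and 10 mm to +x of its centre, thin way along y, tab towards -x (all within a few mm and degrees)
- tray_floor (a point): centre of the inner floor of the fixed dark wooden tray, 150 mm (x) x 250 mm (y) outside, inside 138 x 238 mm, floor 6 mm above the table, rim 14 mm tall and 6 mm thick; z up
- mat: fixed flat grey mat on which the pliers lie, 200 mm (x) x 100 mm (y) x 3 mm; origin under its centre
- pliers_grip (a point): middle between the two red handles of the snap pliers (half-way up, 10 mm above the underside), 45 mm behind the pivot, where they are best gripped: here the handles' outer faces are parallel and 60 mm apart when open, 20 mm tall, 80 mm long (from 20 to 100 mm behind the pivot). Axes: x points to the jaws, y across the handles, z up. All pliers points ride on one half, which turns by half the closing angle as they close
- pliers_jaws (a point): middle between the two jaws of the pliers, 100 mm ahead of pliers_grip on the same line, 10 mm above the underside. The jaws are 14 mm tall, 8 mm thick, reach from 20 mm behind to 10 mm ahead of this point and stand 28 mm apart inside when open. Same axes as pliers_grip. The pliers are 165 mm long and weigh 0.22 kg
- pliers_lever (a joint): closing angle of the pliers, rad: 0 open (sprung open against a stop), 0.42 most closed. A squeeze below 13 N on the handles at pliers_grip leaves them open, so a grip of about 10 N carries them; they then close gradually, about 19 N for full travel, or about 26 N when snapping a stud, the handles' outer width then falling to about 44 to 48 mm (35 N closes them surely, and does no harm). A stud is snapped at about 0.34
- case_a_mid (a point): centre (half-way up) of the rose pink cosmetics case: 80 mm (x) x 24 mm (y, the thin way) x 60 mm tall, 0.17 kg; y is the thin axis, z up when it stands on its thin edge, and the closing tab sticks out of its -x end
- case_a_tab (a point): middle of the rose pink case's closing tab, where its press stud sits: 53 mm to -x and 10 mm above the case's centre. The tab is 6 mm thick (y), 24 mm long from the case's end, 22 mm tall; the stud's gold cap (16 mm across) stands 6 mm proud on the +y side, its fixed base 2 mm proud on the -y side. Same axes as the case
- stud_a (a joint): how far the cap of the rose pink case's press stud is pressed in towards -y, m: 0 open, 0.0045 fully snapped; takes about 6 N and stays where it is left
- case_b_mid (a point): centre (half-way up) of the sage green cosmetics case: 80 mm (x) x 24 mm (y, the thin way) x 60 mm tall, 0.17 kg; y is the thin axis, z up when it stands on its thin edge, and the closing tab sticks out of its -x end
- case_b_tab (a point): middle of the sage green case's closing tab, where its press stud sits: 53 mm to -x and 10 mm above the case's centre. The tab is 6 mm thick (y), 24 mm long from the case's end, 22 mm tall; the stud's gold cap (16 mm across) stands 6 mm proud on the +y side, its fixed base 2 mm proud on the -y side. Same axes as the case
- stud_b (a joint): how far the cap of the sage green case's press stud is pressed in towards -y, m: 0 open, 0.0045 fully snapped; takes about 6 N and stays where it is left
- case_c_mid (a point): centre (half-way up) of the navy blue cosmetics case: 80 mm (x) x 24 mm (y, the thin way) x 60 mm tall, 0.17 kg; y is the thin axis, z up when it stands on its thin edge, and the closing tab sticks out of its -x end
- case_c_tab (a point): middle of the navy blue case's closing tab, where its press stud sits: 53 mm to -x and 10 mm above the case's centre. The tab is 6 mm thick (y), 24 mm long from the case's end, 22 mm tall; the stud's gold cap (16 mm across) stands 6 mm proud on the +y side, its fixed base 2 mm proud on the -y side. Same axes as the case
- stud_c (a joint): how far the cap of the navy blue case's press stud is pressed in towards -y, m: 0 open, 0.0045 fully snapped; takes about 6 N and stays where it is left
- flask_1_mid (a point): bystander: heavy square amber perfume flask with black cap, 60 x 60 mm, 115 mm tall; this point is half-way up
- flask_2_mid (a point): bystander: heavy square clear perfume flask with black cap, 60 x 60 mm, 115 mm tall; this point is half-way up
- atomizer_mid (a point): bystander: steel bell-shaped atomizer, 68 mm across its foot, 86 mm tall; this point is half-way up
- pegstand: bystander: fixed clear acrylic pegboard stand with round bottle caps, 100 x 160 mm, 140 mm tall; origin under its centre
Not all that is in view belongs to the job. What is shaped like the part that bears pliers_grip but blue is not meant.

How it is judged:
By the outcome, as a careful person would: the job done as asked, in the order asked, and still so for the second after the job is handed in, with the robot touching nothing.
Of case_a, case_b, case_c only 2 to 3 are there at a start; the rules pass over those that are not, and their reading is None.
At some moment in a run one of pliers may be knocked a few centimetres aside while the robot is not near it.
It also fails if it takes over 210 s, if anything falls off the work surface, if the arm or the gripper's body presses on something with over 40 N, if the wrist force passes 120 N, or if a joint passes its speed limit or range.

ROBOT

A 6-joint arm with a two-finger parallel gripper is mounted at the origin on the work surface. World frame = base frame: x ahead of the robot, y to its left, z up, the work surface at z = 0. Lengths are in m, angles in rad, forces in N, time in s.
With the tool pointing down it reaches from about 0.3 to 1 m from the base axis. Payload 5.1 kg.
Tool frame: the origin (TCP) lies at the very end of the fingers, on their centre line; the grasp point (between the pads) lies 19 mm behind it (robot.grasp_offset is the distance from the TCP to the grasp point, in m); x points along the fingers, z is the direction in which the jaws open and shut, and the axes are right-handed (so a half turn about x gives the same grasp; the last joint's range is limited). The gripper opens to 95 mm and grips with 3 to 60 N. Pads are 20 mm wide; open, the fingers measure 119 mm over their backs; the gripper's body (75 mm by 180 mm) begins 59 mm behind the grasp point.
Start: joints at [1.218, 0.124, 1.65, -0, 1.367, -0.083], TCP at [0.173, 0.626, 0.215] pointing down, gripper open.
Joint ranges: [-2.61, 2.61], [-1.02, 2.33], [0.03, 2.71], [-1.35, 4.49], [0.32, 2.68], [-2.91, 2.91]. Speed limits (rad/s): [2.57, 2.57, 3.14, 3.14, 3.14, 3.14].

INTERFACE

Orientations are given as a unit quaternion [x, y, z, w].
In Python, from rig import state, get_image, camera_model, robot gives the robot as it stands.
- The arm moves only by the shell command python3 -m creep 'ROWS' [FORCE]. ROWS is JSON, a list of rows, each a list of 5 numbers: the shift along the world's x, y, z in mm, then the turn about the world's z in rad, then the opening, from 0 (shut) to 1 (fully open). In form: [[tx, ty, tz, twist, fingers], ...]. A call has 1 to 12 rows; each row shifts and turns the commanded pose from where the row before left it; what a row does not reach is not made up. A row lasts 1/8 s, in which the tool goes at most 62.5 mm and 10.7 degrees, less where a joint would pass 70% of its speed; a pose out of reach is approached as far as the arm can. A call is refused whole if a number of a shift passes 62.5 or a number of a turn 0.188, either way. A call with a gripper value outside its range is refused whole. The fingers move at their own pace and stop on an object; FORCE is the grip in N (left out, the last holds). Time passes only in rows, so rows that do not move let the fingers close. It gives the time, the measured TCP pose, the force and the opening at its end, in the units of the state.
- state(): the state, without advancing time (a new reading comes with each control period).
- get_image(name): name is "side" or "top" or "wrist"; returns (picture, depth): 384x512x3 uint8, blue, green, red; 384x512 float32, m along the optical axis (not along the pixel's ray), 0 where there is no reading.
- camera_model(name): a dict with "vfov" (degrees; the focal length in pixels is half the picture's height over the tangent of half this angle, whatever the lens; pixels are square), "cx", "cy" (the principal point, pixels), "view" (4x4, takes a point from world to camera coordinates); the wrist camera has in their place "tool_from_camera" (4x4, takes a point from camera to tool coordinates, whose origin is the TCP and whose axes are the tool frame's). Camera axes: x right, y up, looking along -z (the intrinsics and any distortion apply to the point x, -y, -z); pixel columns grow to the right and rows downward; lengths in m; the calibration is good to about 2 mm. A picture is of the moment at which its call begins: read the wrist's pose just before it. camera_model takes no time and is no camera call.
- robot.sign_off(): hands the job in, once; it reports no verdict.
The state is a dict: "time_s": time; "qpos": joint angles; "dq": joint speeds; "joint_efforts": joint torques, N m; "tool_pos": TCP position; "eef_rot": TCP orientation; "ft_force": force on the tool from outside, world axes, zero at the start; "wrist_torque": the same for the moment, N m; "grip_width": finger opening in m.
Only numpy, scipy, OpenCV 4.12 (cv2) and the standard library are available. Lean on these libraries where they do the work, as an engineer would, in place of code of your own. Each camera call takes 0.05 s, during which the arm holds its last target. There are 200 camera calls.

## Working session

There is one attempt and no reset: what is moved stays moved. The work goes in short steps, Python scripts to look and compute and a shell command to move; the robot and the scene stay as the last step left them, time stands still between calls to the robot, and variables do not carry over. Pictures are saved under pics/ and viewed, about 12 in all and at most 16, crops included, and the job is handed in when it is done.

```bash
ls; mkdir -p pics; cat > h.py <<'E'
import numpy as np, cv2
from rig import state,get_image,camera_model,robot
from scipy.spatial.transform import Rotation as R
def cam(name):
    m=camera_model(name); s=state()
    im,d=get_image(name)
    if name=='wrist':
        T=np.eye(4);T[:3,:3]=R.from_quat(s['eef_rot']).as_matrix();T[:3,3]=s['tool_pos']
        W=T@np.array(m['tool_from_camera'])
    else: W=np.linalg.inv(np.array(m['view']))
    f=im.shape[0]/2/np.tan(np.radians(m['vfov'])/2)
    v,u=np.mgrid[:im.shape[0],:im.shape[1]]
    P=np.stack([(u-m['cx'])/f*d,-(v-m['cy'])/f*d,-d],-1)@W[:3,:3].T+W[:3,3]
    P[d==0]=np.nan
    return im,d,P,m
E
python3 - <<'E'
from h import *
s=state();print(s)
for n in('top','side','wrist'):
    im,d,P,m=cam(n);cv2.imwrite(f'pics/{n}0.png',im);np.save(f'pics/{n}0.npy',P)
    print(n,{k:v for k,v in m.items() if k!='view'})
t=cv2.imread('pics/top0.png');cv2.imwrite('pics/top0x.png',cv2.resize(t,(800,600)))
E
```

```text
pics
{'time_s': 0.0, 'qpos': array([ 1.21840563e+00,  1.24470664e-01,  1.65164996e+00, -1.53425308e-05,
        1.36748349e+00, -8.26103548e-02]), 'dq': array([ 0.00017755, -0.00071829,  0.00069556,  0.00011862, -0.00109374,
        0.0008318 ]), 'joint_efforts': array([-8.51752848e-04, -4.17624986e+01, -3.59922695e+01,  7.74352555e-02,
        4.94042574e-02, -1.80515458e-04]), 'tool_pos': array([0.17305845, 0.62588528, 0.21342354]), 'eef_rot': array([-0.42860495,  0.56329452,  0.42783099,  0.56210117]), 'ft_force': array([ 0.18653014, -0.40273457, -0.2057003 ]), 'wrist_torque': array([ 0.05168768,  0.01161919, -0.02892558]), 'grip_width': 0.09494538164386046}
top {'vfov': 52.705993826185136, 'cx': 258.414332211469, 'cy': 189.19839942601268}
side {'vfov': 56.136199486610046, 'cx': 248.3917531181978, 'cy': 188.7916953515497}
wrist {'vfov': 58.14175795504555, 'cx': 263.590378593595, 'cy': 186.53343226923076, 'tool_from_camera': array([[ 1.93868689e-04,  2.47469610e-01, -9.68895637e-01,
        -1.70369556e-01],
       [-1.16487784e-03,  9.68895053e-01,  2.47469228e-01,
         6.89904703e-02],
       [ 9.99999303e-01,  1.08066852e-03,  4.76110278e-04,
         1.43096617e-03],
       [ 0.00000000e+00,  0.00000000e+00,  0.00000000e+00,
         1.00000000e+00]])}
```

View pics/top0x.png

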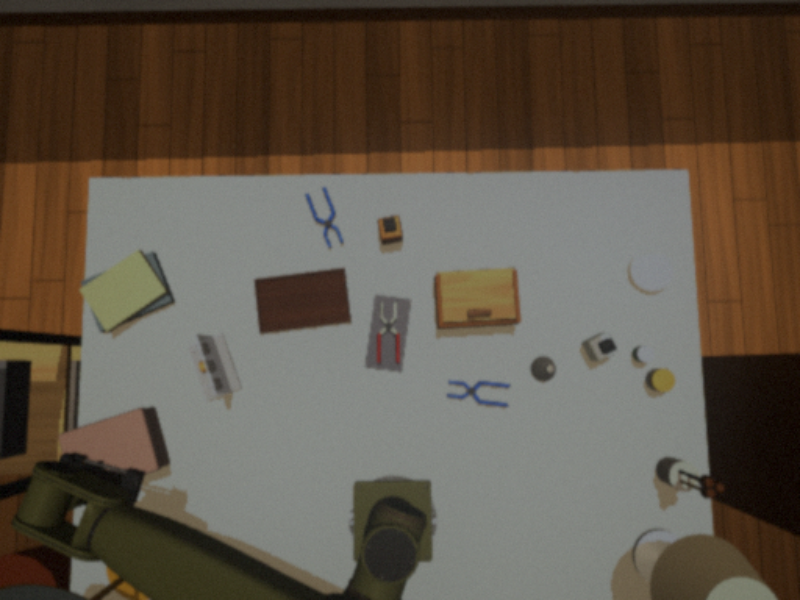

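View pics/side0.png

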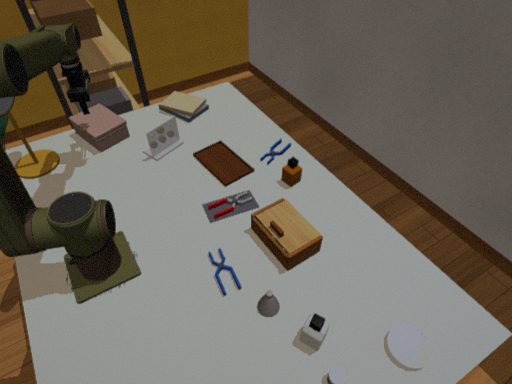

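The top view (800 px scale) shows these candidates:
- **Pliers:** the red pair on the grey mat at about (388,335). Blue decoys are at (325,218) and (478,393).
- **Box:** (478,298), with its pull at (480,313).
- **Tray:** (302,300).
- **Bystanders:** amber flask (390,228), clear flask (600,346), atomizer (543,368), pegstand (217,365).

I choose the red pair on the mat. Next I'll measure and take a crop.

```bash
cat > m1.py <<'E'
from h import *
P=np.load('pics/top0.npy');im=cv2.imread('pics/top0.png')
def rect(mask,name,ext=None):
    n,l,s,c=cv2.connectedComponentsWithStats(mask.astype(np.uint8))
    for i in range(1,n):
        if s[i,4]<60: continue
        q=P[l==i];q=q[~np.isnan(q[:,0])]
        r=cv2.minAreaRect((q[:,:2]*1000).astype(np.float32))
        print(name,'px',c[i].round(),'n',s[i,4],'rect',np.round(r[0],1),np.round(r[1],1),round(r[2],1),'z',np.percentile(q[:,2]*1000,[5,50,95]).round(1))
x,y,z=P[...,0],P[...,1],P[...,2]
w=(x>.2)&(x<1)&(abs(y)<.75)
print('table z',np.nanmedian(z[w]))
rect(w&(z>.06),'high'); rect(w&(z>.088),'pull')
rect(w&(z>.009)&(z<.05),'low')
hsv=cv2.cvtColor(im,cv2.COLOR_BGR2HSV)
red=((hsv[...,0]<8)|(hsv[...,0]>172))&(hsv[...,1]>150)&(hsv[...,2]>60)&w
rect(red,'red')
c=im[160:260,150:350];a=cv2.resize(c,None,fx=4,fy=4,interpolation=cv2.INTER_CUBIC)
cv2.imwrite('pics/crop1.png',a)
E
python3 m1.py
```

```text
table z 0.0005538642487930012
high px [249. 146.] n 206 rect [773.9  -3.1] [62.6 59.3] 9.0 z [ 66.5  76.3 117.8]
high px [305. 190.] n 1810 rect [ 582.7 -232.7] [147.5 217.1] 2.6 z [68.6 76.3 84. ]
high px [385. 222.] n 222 rect [ 449.2 -558.1] [59.6 60.3] 25.7 z [ 67.2  75.8 118.3]
high px [133. 233.] n 356 rect [411.9 472.6] [160.9  37.1] 19.3 z [ 68.1 110.8 140.7]
high px [ 81. 277.] n 866 rect [253.7 676.1] [146.9 106.2] 90.0 z [79.8 92.2 98.1]
high px [ 41. 302.] n 722 rect [217.8 620.8] [169.2  37.3] 86.3 z [309.1 518.6 554.8]
pull px [249. 144.] n 69 rect [772.8  -3.1] [32.5 31.5] 9.0 z [ 98.7 113.5 120.1]
pull px [132. 233.] n 280 rect [411.9 472.6] [160.9  37.1] 19.3 z [ 92.1 121.6 140.9]
pull px [388. 221.] n 78 rect [ 449.9 -558.1] [30.9 34.2] 29.0 z [ 95.8 114.2 119.4]
pull px [ 79. 277.] n 716 rect [253.7 676.4] [146.3 106.2] 90.0 z [88.8 93.1 98.6]
pull px [ 41. 302.] n 722 rect [217.8 620.8] [169.2  37.3] 86.3 z [309.1 518.6 554.8]
low px [208. 139.] n 171 rect [818.2 174.4] [163.6  64.3] 21.8 z [11.2 17.4 24.4]
low px [413. 173.] n 222 rect [ 657.7 -703.6] [121.5  90.9] 0.6 z [ 9.5 13.6 21.3]
low px [ 88. 184.] n 1282 rect [627.6 703.2] [166.4 179.1] 26.1 z [19.4 42.9 48.8]
low px [181. 194.] n 235 rect [584.6 263.4] [152.9 207.4] 7.2 z [ 9.5 12.7 18.5]
low px [248. 213.] n 187 rect [494.2   2.9] [ 61.6 163.4] 85.8 z [10.9 20.7 27.7]
low px [142. 233.] n 174 rect [420.  446.7] [158.9  31.1] 20.0 z [ 9.3 16.9 47.4]
low px [412. 226.] n 122 rect [ 430.1 -679.2] [49.  41.7] 89.4 z [14.6 41.9 48.3]
low px [346. 236.] n 127 rect [ 394.  -412.6] [62.8 65.1] 49.7 z [10.4 28.5 47.6]
low px [421. 243.] n 121 rect [ 358.8 -718.6] [60.6 58.8] 89.3 z [13.3 45.8 49.6]
low px [306. 251.] n 184 rect [ 333.  -232.9] [161.   59.6] 82.9 z [11.  18.1 24.5]
low px [100. 273.] n 111 rect [252.8 621.6] [108.5   8. ] 18.2 z [12.  30.9 48.2]
```

View pics/crop1.png

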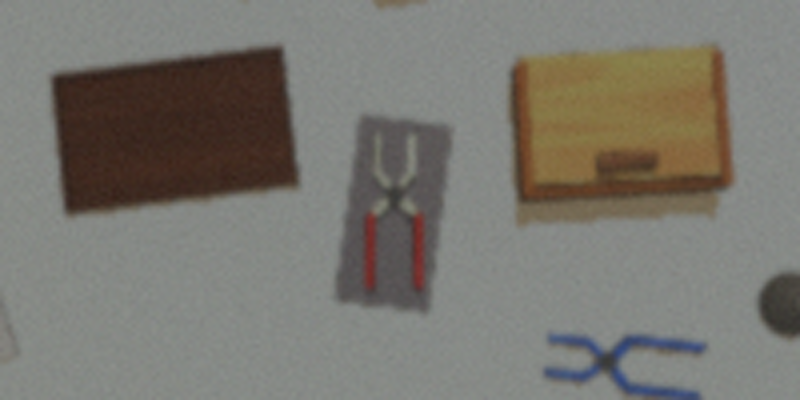

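The crop shows the red pliers on the mat, jaws up (+x). The box has rails on the left, right and near sides and none on the far side, so the lid slides away towards +x. Its pull is on the near side, and the tray is to the left.

```bash
python3 - <<'E'
from h import *
s=state();M=R.from_quat(s['eef_rot']).as_matrix();print(M.round(3))
E
python3 -m creep '[[0,0,60,0,1],[20,-50,60,0,1],[50,-50,0,0.18,1],[60,-60,0,0.18,1],[60,-60,0,0.07,1],[60,-60,0,0,1],[60,-60,0,0,1],[60,-60,0,0,1],[20,-60,0,0,1],[0,-60,0,0,1],[0,-60,0,0,1],[0,0,0,0,1]]' 30
python3 - <<'E'
from h import *
s=state();M=R.from_quat(s['eef_rot']).as_matrix();print(M.round(3),s['tool_pos'],s['qpos'])
E
```

```text
[[-0.001 -0.964  0.267]
 [-0.002  0.267  0.964]
 [-1.     0.    -0.002]]
time_s: 1.65
tool_pos: [0.4719, 0.1422, 0.3211]
eef_rot: [0.535, -0.462, -0.535, -0.462]
ft_force: [0.5, 0.0, 0.5]
grip_width: 0.0952
[[ 0.    -0.989 -0.146]
 [-0.    -0.146  0.989]
 [-1.    -0.    -0.   ]] [0.4718536  0.14218451 0.32106892] [ 1.83980652e-01 -2.75368333e-01  1.85092976e+00 -4.72738973e-04
  1.56596511e+00 -1.53283552e+00]
```

```bash
python3 -m creep '[[20,30,40,-0.146,1],[28,40,30,0,1],[30,40,30,0,1],[0,0,0,0,1],[0,0,0,0,1]]'
python3 - <<'E'
from h import *
im,d,P,m=cam('wrist');cv2.imwrite('pics/w1.png',im);np.save('pics/w1.npy',P)
E
python3 -m creep '[[-20,-58,0,0,1],[-20,-58,0,0,1],[-20,-58,0,0,1],[-10,-58,0,0,1],[0,-20,0,0,1],[0,0,0,0,1],[0,0,0,0,1]]'
python3 - <<'E'
from h import *
im,d,P,m=cam('wrist');cv2.imwrite('pics/w2.png',im);np.save('pics/w2.npy',P)
E
python3 -m creep '[[20,-58,0,0,1],[20,-58,0,0,1],[20,-58,0,0,1],[0,-58,0,0,1],[0,0,0,0,1],[0,0,0,0,1]]'
python3 - <<'E'
from h import *
im,d,P,m=cam('wrist');cv2.imwrite('pics/w3.png',im);np.save('pics/w3.npy',P)
a=[cv2.resize(cv2.imread(f'pics/w{i}.png'),(400,300),interpolation=cv2.INTER_AREA) for i in(1,2,3)]
cv2.imwrite('pics/ww.png',np.vstack([np.hstack(a[:2]),np.hstack([a[2],a[2]*0])]))
E
```

```text
time_s: 2.28
tool_pos: [0.5492, 0.2559, 0.42]
eef_rot: [-0.501, 0.499, 0.502, 0.498]
ft_force: [-0.9, 0.1, 0.1]
grip_width: 0.095
time_s: 3.2
tool_pos: [0.4792, 0.0038, 0.4208]
eef_rot: [-0.501, 0.499, 0.502, 0.499]
ft_force: [0.6, 0.4, -0.4]
grip_width: 0.0948
time_s: 4.0
tool_pos: [0.5402, -0.2276, 0.4209]
eef_rot: [-0.501, 0.498, 0.502, 0.498]
ft_force: [0.0, 0.2, 0.2]
grip_width: 0.0954
```

View pics/ww.png

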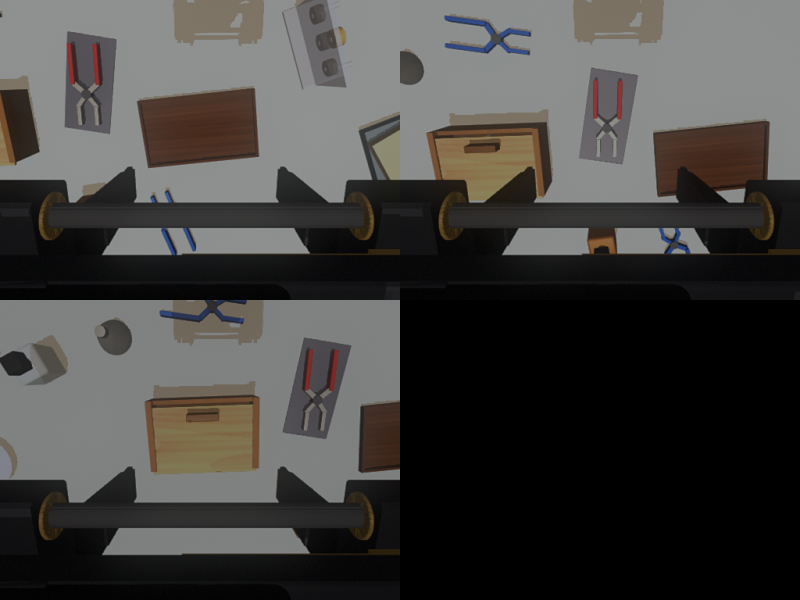

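The wrist views show the tray whole in w1, the pliers on the mat in w2 at about (605,118), and the box in w3 with the pull at (202,417) near the robot-side rail.

```bash
cat > m2.py <<'E'
from h import *
def rects(P,mask,name,minn=150):
    n,l,s,c=cv2.connectedComponentsWithStats(mask.astype(np.uint8))
    for i in range(1,n):
        if s[i,4]<minn: continue
        q=P[l==i];q=q[~np.isnan(q[:,0])]
        if len(q)<minn: continue
        r=cv2.minAreaRect((q[:,:2]*1000).astype(np.float32))
        print(name,'px',c[i].round(),'n',s[i,4],'rect',np.round(r[0],1),np.round(r[1],1),round(r[2],1),'z',np.percentile(q[:,2]*1000,[5,50,95]).round(1))
def plier(P,im):
    hsv=cv2.cvtColor(im,cv2.COLOR_BGR2HSV);z=P[...,2]
    red=((hsv[...,0]<6)|(hsv[...,0]>174))&(hsv[...,1]>170)&(hsv[...,2]>60)
    return red
if __name__=='__main__':
    P=np.load('pics/w3.npy');im=cv2.imread('pics/w3.png');z=P[...,2]
    w=(abs(P[...,0]-.58)<.15)&(abs(P[...,1]+.23)<.16)
    print('table',np.nanmedian(z[(z<.01)]))
    rects(P,w&(z>.065),'box');rects(P,w&(z>.09),'pull')
    P=np.load('pics/w1.npy');im=cv2.imread('pics/w1.png');z=P[...,2]
    w=(abs(P[...,0]-.585)<.13)&(abs(P[...,1]-.26)<.17)
    rects(P,w&(z>.003),'tray');rects(P,w&(z>.004)&(z<.0095),'floor');print('table',np.nanmedian(z[(z<.004)]))
    for f in('w2','w3'):
        P=np.load(f'pics/{f}.npy');im=cv2.imread(f'pics/{f}.png');z=P[...,2]
        rects(P,plier(P,im),f+'red',60)
        w=(abs(P[...,0]-.5)<.13)&(abs(P[...,1])<.1)
        rects(P,w&(z>.012),f+'pliers',60)
        hsv=cv2.cvtColor(im,cv2.COLOR_BGR2HSV)
        rects(P,w&(hsv[...,2]<150)&(z>-.01)&(z<.03),f+'mat?')
E
python3 m2.py
```

```text
table 0.0004298674918991052
box px [260. 174.] n 12982 rect [ 585.2 -231.5] [147.4 216.5] 2.5 z [69.4 76.9 81.4]
box px [254. 313.] n 63589 rect [ 529.2 -228.4] [ 48.5 138.7] 0.4 z [468.3 522.9 544.1]
pull px [259. 150.] n 436 rect [ 543.3 -233.4] [14.  59.1] 2.4 z [ 96.7 100.5 102.1]
pull px [254. 313.] n 63589 rect [ 529.2 -228.4] [ 48.5 138.7] 0.4 z [468.3 522.9 544.1]
tray px [255. 164.] n 12872 rect [592.9 242.3] [155.5 250.6] 6.4 z [ 4.8  6.6 14.5]
tray px [254. 313.] n 63634 rect [538. 255.] [ 47.7 137.2] 0.3 z [467.5 522.  543.3]
floor px [255. 164.] n 10901 rect [591.1 242.1] [138.3 238.9] 6.5 z [4.8 6.4 8. ]
table 0.000371738697061752
w2pliers px [264. 151.] n 1208 rect [498.6   7.4] [ 59.8 164.4] 89.5 z [18.  21.4 24.4]
w2pliers px [254. 313.] n 63628 rect [468.1   2.8] [ 48.2 138. ] 0.3 z [468.2 522.7 544. ]
w2mat? px [261. 147.] n 17497 rect [500.  -0.] [259.9 200. ] 0.0 z [-1.1  1.2 19.9]
w3red px [395.  93.] n 130 rect [456.5 -18. ] [ 7.  76.5] 88.6 z [21.7 23.  24.5]
w3red px [427.  92.] n 207 rect [457.7  32.3] [ 8.7 76.6] 89.4 z [21.6 23.  24.8]
w3pliers px [407. 113.] n 1610 rect [499.4   6.3] [ 61.  164.8] 89.0 z [13.9 20.4 24.1]
w3mat? px [399. 111.] n 18803 rect [500.   0.] [260. 200.] 0.0 z [-1.2  1.1 19.8]
```

```bash
python3 -m creep '[[-14,-3,-58,0.042,0],[-14,-3,-58,0,0],[0,0,-58,0,0],[0,0,-55,0,0],[0,0,-55,0,0],[0,0,-30,0,0],[0,0,-20,0,0],[0,0,0,0,0],[0,0,0,0,0]]' 20
python3 - <<'E'
from h import *
s=state();print(s['tool_pos'],s['grip_width'],s['ft_force'])
P=np.load('pics/w2.npy');im=cv2.imread('pics/w2.png')
print(im[148,215],im[75,380],im[110,120]) 
hsv=cv2.cvtColor(im,cv2.COLOR_BGR2HSV);V=hsv[...,2];S=hsv[...,1]
from m2 import rects
w=(abs(P[...,0]-.5)<.13)&(abs(P[...,1])<.09)&(P[...,2]<.03)
v=V[w&(P[...,2]<.001)];print(np.percentile(v,[5,25,50,75,95]))
rects(P,w&(V<125)&(np.nan_to_num(P[...,1])<.1),'mat')
E
```

```text
time_s: 5.18
tool_pos: [0.5131, -0.2349, 0.0891]
eef_rot: [0.513, -0.487, -0.511, -0.488]
ft_force: [0.0, 0.4, 1.1]
grip_width: 0.0107
[ 0.5131402  -0.23488368  0.08914858] 0.01073436492665095 [0.01012714 0.41459198 1.06686202]
[141 142 140] [143 143 140] [142 143 140]
[141. 142. 142. 142. 143.]
mat px [266. 147.] n 6027 rect [498.2   7.7] [101.5 202.5] 81.5 z [ 1.4  3.4 18.8]
```

```bash
python3 -m creep '[[10,0.5,-1,0,0],[10,0.5,-1,0,0],[15,0.6,0,0,0],[20,0.8,0,0,0],[20,0.8,0,0,0],[20,0.8,0,0,0],[20,0.8,0,0,0],[8,0.4,0,0,0],[4,0.2,0,0,0],[3,0.1,0,0,0],[3,0.1,0,0,0]]' 20
python3 -m creep '[[2,0,0,0,0],[2,0,0,0,0]]'
python3 -m creep '[[2,0,0,0,0]]'
python3 -m creep '[[2,0,0,0,0]]'
```

```text
time_s: 6.55
tool_pos: [0.6395, -0.2291, 0.085]
eef_rot: [-0.508, 0.491, 0.516, 0.485]
ft_force: [-23.5, 0.6, 14.5]
grip_width: 0.0004
time_s: 6.8
tool_pos: [0.6395, -0.2291, 0.085]
eef_rot: [-0.505, 0.493, 0.519, 0.483]
ft_force: [-34.3, 0.5, 20.8]
grip_width: 0.0006
time_s: 6.92
tool_pos: [0.6395, -0.229, 0.085]
eef_rot: [-0.504, 0.494, 0.52, 0.482]
ft_force: [-41.8, 2.1, 24.3]
grip_width: 0.0009
time_s: 7.05
tool_pos: [0.6396, -0.2291, 0.0851]
eef_rot: [-0.502, 0.495, 0.522, 0.48]
ft_force: [-48.9, 2.2, 28.8]
grip_width: 0.0005
```

```bash
python3 -m creep '[[-10,0,0,0,0],[-15,0,5,0,0],[-10,0,58,0,0],[0,0,58,0,0],[-10,0,58,0,0.5],[-10,0,58,0,0.5],[-10,0,50,0,0.5],[0,0,0,0,0.5],[0,0,0,0,0.5]]'
python3 - <<'E'
from h import *
from m2 import *
im,d,P,m=cam('wrist');cv2.imwrite('pics/w4.png',im);np.save('pics/w4.npy',P)
z=P[...,2];w=(abs(P[...,0]-.6)<.2)&(abs(P[...,1]+.23)<.16)&(z<.2)
rects(P,w&(z>.09),'pull');rects(P,w&(z>.06),'box')
for z0 in(.05,):
  rects(P,w&(z>.03)&(z<.0685),'cases',60)
E
```

```text
time_s: 8.18
tool_pos: [0.5877, -0.2289, 0.3718]
eef_rot: [0.512, -0.488, -0.512, -0.488]
ft_force: [-0.6, 0.7, 0.3]
grip_width: 0.0445
pull px [261. 205.] n 531 rect [ 658.3 -227.9] [14.1 59.2] 2.6 z [ 92.7 100.5 102.2]
box px [261. 195.] n 10954 rect [ 629.9 -229.5] [235.8 216.5] 2.4 z [68.6 77.1 87.9]
box px [218. 150.] n 979 rect [ 593.8 -291.9] [80.1 24.2] 1.1 z [62.7 65.1 66.7]
box px [261. 150.] n 969 rect [ 589.9 -230.6] [78.8 23.9] 3.0 z [63.2 65.1 66.5]
cases px [258. 157.] n 1293 rect [ 578.3 -231.8] [132.  201.1] 2.6 z [31.9 45.3 67. ]
cases px [267.  96.] n 412 rect [ 515.4 -225.2] [  6.4 154.2] 2.7 z [66.7 67.8 68.4]
cases px [219. 145.] n 1256 rect [ 581.8 -291.9] [104.1  24.5] 1.0 z [41.9 64.7 66.5]
cases px [262. 145.] n 1141 rect [ 578. -231.] [102.3  24. ] 2.6 z [52.7 64.9 66.4]
```

View pics/w4.png

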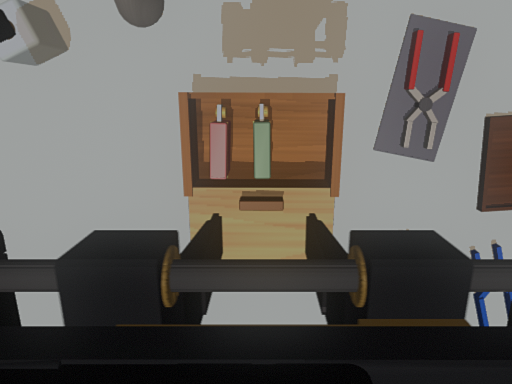

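In w4 the lid is open and two cases are in the box: pink at (219,145) and green at (262,145). There is no navy case.

The pull travelled 115 mm and then met a hard stop at 49 N. The lid looked about 8–10 mm ajar at the start (gap at the near rail in w3), so this should be the 125 mm stop.

Next I'll take the pink case.

```bash
python3 -m creep '[[3,-32,-40,-0.025,0.42],[3,-31,-45,0,0.42],[0,0,-58,0,0.42],[0,0,-58,0,0.42],[0,0,-50,0,0.42],[0,0,-20,0,0.42],[0,0,0,0,0.42]]' 20
python3 - <<'E'
from h import *
s=state();print(s['tool_pos']*1000,R.from_quat(s['eef_rot']).as_matrix()[:,2].round(3),s['grip_width'])
E
```

```text
time_s: 9.1
tool_pos: [0.5926, -0.2912, 0.0988]
eef_rot: [-0.504, 0.495, 0.507, 0.494]
ft_force: [-0.2, -0.4, 1.1]
grip_width: 0.0399
[ 592.60373029 -291.19448185   98.76805174] [-0.023  1.     0.002] 0.03989976498929334
```

```bash
python3 -m creep '[[1,-0.7,-30,0,0.42],[0,0,-30,0,0.42],[0,0,-15,0,0.42],[0,0,0,0,0.42]]' 20 
python3 -m creep '[[0,0,0,0,0],[0,0,0,0,0],[0,0,0,0,0],[0,0,0,0,0]]' 25
```

```text
time_s: 9.6
tool_pos: [0.5951, -0.2928, 0.0267]
eef_rot: [0.506, -0.494, -0.506, -0.494]
ft_force: [0.1, -0.2, 0.2]
grip_width: 0.04
time_s: 10.1
tool_pos: [0.5959, -0.2932, 0.028]
eef_rot: [0.507, -0.494, -0.505, -0.495]
ft_force: [0.3, 0.6, 5.2]
grip_width: 0.024
```

```bash
python3 -m creep '[[0,0,15,0,0],[0,0,40,0,0],[0,0,50,0,0],[0,20,10,0,0],[0,40,0,0,0],[0,55,0,0,0],[0,55,0,0,0],[0,55,0,0,0],[0,55,0,0,0],[0,55,0,0,0],[0,55,0,0,0],[0,55,0,0,0]]'
python3 -m creep '[[0,55,0,0,0],[0,40,0,0,0],[0,20,0,0,0],[0,0,-20,0,0],[0,0,-40,0,0],[0,0,-30,0,0],[0,0,0,0,0],[0,0,0,0,0]]'
python3 - <<'E'
from h import *
s=state();print(s['tool_pos']*1000,R.from_quat(s['eef_rot']).as_matrix()[:,2].round(3),s['grip_width'],s['ft_force'])
E
```

```text
time_s: 11.6
tool_pos: [0.5925, 0.1546, 0.139]
eef_rot: [-0.505, 0.495, 0.507, 0.493]
ft_force: [0.5, -0.5, -1.3]
grip_width: 0.0241
time_s: 12.6
tool_pos: [0.5952, 0.2663, 0.0515]
eef_rot: [0.505, -0.495, -0.505, -0.495]
ft_force: [0.6, 0.6, -1.1]
grip_width: 0.0243
[595.21449858 266.31243599  51.4783082 ] [-0.022  1.    -0.   ] 0.024277598204605025 [ 0.57806573  0.57915383 -1.13167412]
```

```bash
python3 -m creep '[[0,0,-15,0,0],[0,0,-5,0,0],[0,0,0,0,0]]'
python3 -m creep '[[0,0,-1.5,0,0],[0,0,0,0,0]]'
python3 -m creep '[[0,0,-1.5,0,0],[0,0,0,0,0]]'
```

```text
time_s: 12.98
tool_pos: [0.5943, 0.2671, 0.0306]
eef_rot: [-0.506, 0.495, 0.506, 0.494]
ft_force: [-1.1, -0.7, -3.1]
grip_width: 0.0233
time_s: 13.22
tool_pos: [0.5949, 0.2674, 0.0299]
eef_rot: [0.506, -0.494, -0.506, -0.494]
ft_force: [0.7, -0.4, -1.9]
grip_width: 0.0242
time_s: 13.48
tool_pos: [0.5952, 0.2674, 0.029]
eef_rot: [0.506, -0.494, -0.506, -0.494]
ft_force: [-1.0, -1.0, 2.3]
grip_width: 0.0239
```

```bash
python3 -m creep '[[0,0,0,0,0.42],[0,0,0,0,0.42],[0,0,0,0,0.42],[0,0,30,0,0.42],[0,0,55,0,0.42],[0,0,60,0,0.42],[0,-10,55,0,0.42],[0,-55,0,0,0.42],[0,-55,0,0,0.42],[0,-55,0,0,0.42],[0,-55,0,0,0.42],[0,-55,0,0,0.42]]'
python3 -m creep '[[0,-55,0,0,0.42],[0,-55,0,0,0.42],[-2,-55,0,0,0.42],[-2,-47,0,0.03,0.42],[0,0,-50,0,0.42],[0,0,-50,0,0.42],[0,0,-30,0,0.42],[0,0,0,0,0.42]]'
python3 - <<'E'
from h import *
s=state();print(s['tool_pos']*1000,R.from_quat(s['eef_rot']).as_matrix()[:,2].round(3),s['grip_width'])
E
```

```text
time_s: 14.98
tool_pos: [0.5946, -0.0194, 0.2283]
eef_rot: [0.506, -0.494, -0.506, -0.494]
ft_force: [-0.6, -0.1, -0.3]
grip_width: 0.04
time_s: 15.98
tool_pos: [0.5885, -0.2287, 0.0946]
eef_rot: [-0.511, 0.487, 0.515, 0.486]
ft_force: [-0.6, -0.4, 0.5]
grip_width: 0.0403
[ 588.50415765 -228.71823923   94.5926609 ] [-0.053  0.999  0.003] 0.04030674185566292
```

```bash
python3 -m creep '[[1,-1.5,-30,0,0.42],[0,0,-28,0,0.42],[0,0,-10,0,0.42],[0,0,0,0,0.42],[0,0,0,0,0],[0,0,0,0,0],[0,0,0,0,0],[0,0,0,0,0]]' 25
python3 -m creep '[[0,0,15,0,0],[0,0,40,0,0],[0,0,50,0,0],[0,20,10,0,0],[0,40,0,0,0],[0,55,0,0,0],[0,55,0,0,0],[0,55,0,0,0],[0,55,0,0,0],[2,55,0,0,0],[3,55,0,-0.03,0],[0,24,0,0,0]]'
python3 -m creep '[[0,11,0,0,0],[0,0,-40,0,0],[0,0,-40,0,0],[0,0,-15,0,0],[0,0,0,0,0],[0,0,0,0,0]]'
python3 - <<'E'
from h import *
s=state();print(s['tool_pos']*1000,R.from_quat(s['eef_rot']).as_matrix()[:,2].round(3),s['grip_width'],s['ft_force'])
E
```

```text
time_s: 16.98
tool_pos: [0.5927, -0.2316, 0.0317]
eef_rot: [0.514, -0.486, -0.512, -0.487]
ft_force: [-0.7, 0.8, 6.3]
grip_width: 0.0239
time_s: 18.48
tool_pos: [0.5947, 0.1862, 0.1432]
eef_rot: [-0.506, 0.494, 0.507, 0.493]
ft_force: [0.2, 1.1, -1.7]
grip_width: 0.0241
time_s: 19.23
tool_pos: [0.5982, 0.1938, 0.0521]
eef_rot: [0.506, -0.493, -0.505, -0.495]
ft_force: [0.0, 0.5, -1.8]
grip_width: 0.0237
[598.17177642 193.8483294   52.1116317 ] [-0.022  1.     0.001] 0.023701514990091824 [ 0.01696337  0.47158552 -1.80208533]
```

```bash
python3 -m creep '[[0,0,-12,0,0],[0,0,-4,0,0],[0,0,0,0,0]]'
python3 -m creep '[[0,0,-1.5,0,0],[0,0,0,0,0]]'
python3 -m creep '[[0,0,-1.5,0,0],[0,0,0,0,0]]'
python3 -m creep '[[0,0,-1,0,0],[0,0,0,0,0]]'
```

```text
time_s: 19.6
tool_pos: [0.5964, 0.1937, 0.0336]
eef_rot: [-0.505, 0.495, 0.506, 0.494]
ft_force: [-1.0, 0.1, -1.7]
grip_width: 0.0236
time_s: 19.85
tool_pos: [0.597, 0.1938, 0.0329]
eef_rot: [0.506, -0.494, -0.506, -0.494]
ft_force: [0.0, 0.8, -1.8]
grip_width: 0.0238
time_s: 20.1
tool_pos: [0.597, 0.1939, 0.0327]
eef_rot: [0.506, -0.494, -0.506, -0.494]
ft_force: [-3.9, -0.9, 4.8]
grip_width: 0.0238
time_s: 20.35
tool_pos: [0.5971, 0.1939, 0.0328]
eef_rot: [0.506, -0.494, -0.506, -0.494]
ft_force: [-6.4, -1.2, 11.4]
grip_width: 0.0239
```

```bash
python3 -m creep '[[0,0,0.5,0,0.42],[0,0,0,0,0.42],[0,0,0,0,0.42],[0,0,30,0,0.42],[0,0,55,0,0.42],[0,0,60,0,0.42],[0,0,60,0,0.42],[-20,10,55,0,1],[-10,20,55,0,1],[0,0,40,0,1],[0,0,0,0,1],[0,0,0,0,1]]'
python3 - <<'E'
from h import *
im,d,P,m=cam('wrist');cv2.imwrite('pics/w5.png',im);np.save('pics/w5.npy',P)
E
python3 -m creep '[[-20,-50,0,0,1],[-20,-50,0,0,1],[-20,-50,0,0,1],[-20,-50,0,0,1],[0,-20,0,0,1],[0,0,0,0,1],[0,0,0,0,1]]'
cat > m3.py <<'E'
from h import *
from m2 import rects
def go(f,P,im):
    z=P[...,2]
    w=(abs(P[...,0]-.59)<.12)&(abs(P[...,1]-.24)<.14)&(z<.2)
    rects(P,w&(z>.055),f+' case',60)
    hsv=cv2.cvtColor(im,cv2.COLOR_BGR2HSV)
    tab=w&(z>.036)&(z<.062); rects(P,tab,f+' tabs',15)
    w=(abs(P[...,0]-.5)<.14)&(abs(P[...,1])<.11)&(z<.05)
    rects(P,w&(z>.012)&(np.nan_to_num(P[...,1])<.105),f+' pliers',60)
    red=((hsv[...,0]<8)|(hsv[...,0]>172))&(hsv[...,1]>140)&w&(z>.012)
    rects(P,red,f+' red',40)
if __name__=='__main__':
    im,d,P,m=cam('wrist');cv2.imwrite('pics/w6.png',im);np.save('pics/w6.npy',P)
    print(state()['tool_pos'])
    for f in('w5','w6'): go(f,np.load(f'pics/{f}.npy'),cv2.imread(f'pics/{f}.png'))
    a=[cv2.resize(cv2.imread(f'pics/{f}.png')[:260],(800,300*4//3)) [:,100:700] for f in('w5','w6')]
    cv2.imwrite('pics/w56.png',cv2.resize(np.vstack(a),(450,600)))
E
python3 m3.py
```

```text
time_s: 21.85
tool_pos: [0.5666, 0.2236, 0.3844]
eef_rot: [-0.505, 0.495, 0.506, 0.494]
ft_force: [-0.1, 0.5, -0.3]
grip_width: 0.0845
time_s: 22.78
tool_pos: [0.4867, 0.0043, 0.3843]
eef_rot: [-0.505, 0.495, 0.506, 0.494]
ft_force: [0.4, 0.1, -0.8]
grip_width: 0.0951
[0.48677517 0.00453157 0.38466202]
w5 case px [243. 164.] n 988 rect [582.  194.5] [102.6  24.1] 1.6 z [57.7 66.1 67.7]
w5 case px [293. 163.] n 994 rect [580.4 268. ] [102.4  24.1] 0.9 z [57.3 65.9 67.6]
w5 tabs px [245. 135.] n 201 rect [567.6 197.2] [74.8 22.8] 12.5 z [46.5 54.7 60.6]
w5 tabs px [294. 131.] n 171 rect [545.3 265.1] [31.4 23.9] 9.0 z [43.2 55.  58.3]
w5 tabs px [285. 167.] n 46 rect [595.8 256.4] [61.   0.3] 1.1 z [37.3 54.  61.5]
w5 pliers px [119.  92.] n 1929 rect [498.9   6.8] [ 60.7 164.7] 88.4 z [13.9 20.6 24.2]
w5 red px [100.  65.] n 310 rect [456.1 -17.3] [ 8.2 77.9] 88.6 z [21.6 23.2 24.9]
w5 red px [135.  66.] n 319 rect [456.6  33.7] [ 8.7 77.8] 88.4 z [21.3 23.2 24.7]
w6 case px [388. 210.] n 691 rect [572.8 193.5] [84.9 24.3] 1.0 z [56.6 65.7 67.5]
w6 case px [435. 219.] n 1037 rect [581.4 266.9] [102.9  24.7] 1.8 z [56.4 65.7 67.4]
w6 tabs px [383. 197.] n 378 rect [565.9 191.3] [23.9 70. ] 75.0 z [38.5 52.6 60.2]
w6 tabs px [428. 207.] n 636 rect [580.5 260.2] [ 23.8 102.9] 75.1 z [38.  51.6 60.7]
w6 pliers px [264. 150.] n 1367 rect [499.    6.7] [ 60. 164.] 89.0 z [17.9 21.4 24.3]
w6 red px [249. 124.] n 272 rect [456.2 -18. ] [78.   7.7] 0.6 z [21.6 23.2 24.7]
w6 red px [282. 125.] n 267 rect [456.7  33. ] [ 7.9 78.4] 89.1 z [21.7 23.1 24.6]
```

View pics/w56.png

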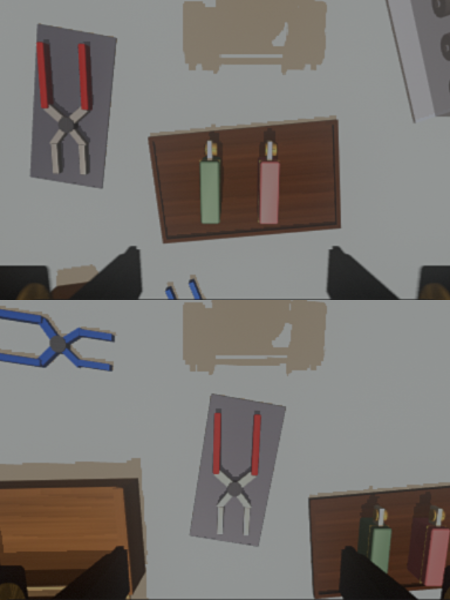

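w5 and w6 show both cases upright on the tray, tabs towards the robot, at (210,150) and (269,150) in the upper panel. The red pliers are still on the mat and have not moved. Now I'll grip the pliers.

```bash
python3 -m creep '[[-8,2,-55,-0.04,1],[-7,1,-55,0,1],[0,0,-60,0,1],[0,0,-60,0,1],[0,0,-60,0,1],[0,0,-40,0,1],[0,0,-20,0,1],[0,0,0,0,1],[0,0,0,0,1]]' 10
python3 - <<'E'
from h import *
s=state();print(s['tool_pos']*1000,R.from_quat(s['eef_rot']).as_matrix()[:,2].round(3),s['grip_width'],s['ft_force'])
E
```

```text
time_s: 23.95
tool_pos: [0.4727, 0.0073, 0.0367]
eef_rot: [-0.496, 0.504, 0.496, 0.504]
ft_force: [0.1, 0.1, 0.1]
grip_width: 0.095
[472.68823131   7.26502778  36.65768244] [ 0.016  1.    -0.   ] 0.09502636424410987 [0.14528582 0.1469841  0.0793911 ]
```

```bash
python3 -m creep '[[-1,0,-15,0,1],[0,0,-12,0,1],[0,0,-3,0,1],[0,0,0,0,1],[0,0,0,0,0],[0,0,0,0,0],[0,0,0,0,0],[0,0,0,0,0],[0,0,0,0,0],[0,0,0,0,0]]' 10
python3 -m creep '[[0,0,5,0,0],[0,0,10,0,0],[0,0,20,0,0],[0,0,35,0,0],[0,0,40,0,0],[0,0,0,0,0],[0,0,0,0,0]]' 
python3 - <<'E'
from h import *
from m2 import rects
s=state();print(s['tool_pos']*1000,R.from_quat(s['eef_rot']).as_matrix()[:,2].round(3),s['grip_width'],s['ft_force'])
im,d,P,m=cam('wrist');cv2.imwrite('pics/w7.png',im);np.save('pics/w7.npy',P)
z=P[...,2];w=(abs(P[...,0]-.5)<.14)&(abs(P[...,1])<.1)&(z>.05)&(z<.17)
rects(P,w,'pl',30)
im,d,P,m=cam('side');cv2.imwrite('pics/s7.png',cv2.resize(im[120:300,140:340],(800,720))[:600])
E
```

```text
time_s: 25.2
tool_pos: [0.4709, 0.0067, 0.0058]
eef_rot: [-0.496, 0.504, 0.496, 0.504]
ft_force: [-0.4, -0.3, 1.6]
grip_width: 0.06
time_s: 26.08
tool_pos: [0.4701, 0.0069, 0.1149]
eef_rot: [-0.495, 0.505, 0.496, 0.504]
ft_force: [0.3, -0.3, -2.9]
grip_width: 0.0598
[470.10784479   6.86339671 114.89892211] [0.017 1.    0.   ] 0.05981057715357295 [ 0.26012479 -0.25618334 -2.91322256]
pl px [204. 207.] n 4192 rect [449.  -22.3] [19.8 67.8] 88.9 z [120.1 132.3 161.2]
pl px [323. 207.] n 4184 rect [450.3  39.1] [19.8 68.2] 89.1 z [120.1 132.3 161.1]
pl px [187. 300.] n 117 rect [476.2 -22.2] [1.6 9.4] 81.4 z [158.3 166.3 169.8]
pl px [264. 305.] n 2299 rect [509.2   7.4] [57.4 30. ] 89.4 z [119.6 128.3 130.8]
pl px [341. 300.] n 128 rect [477.3  38.4] [ 1.8 10.1] 89.1 z [158.7 166.8 169.9]
```

View pics/w7.png

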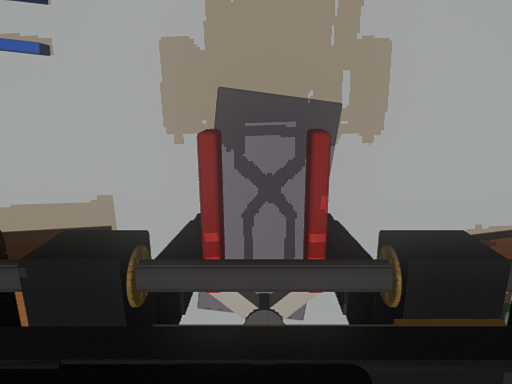

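View pics/s7.png

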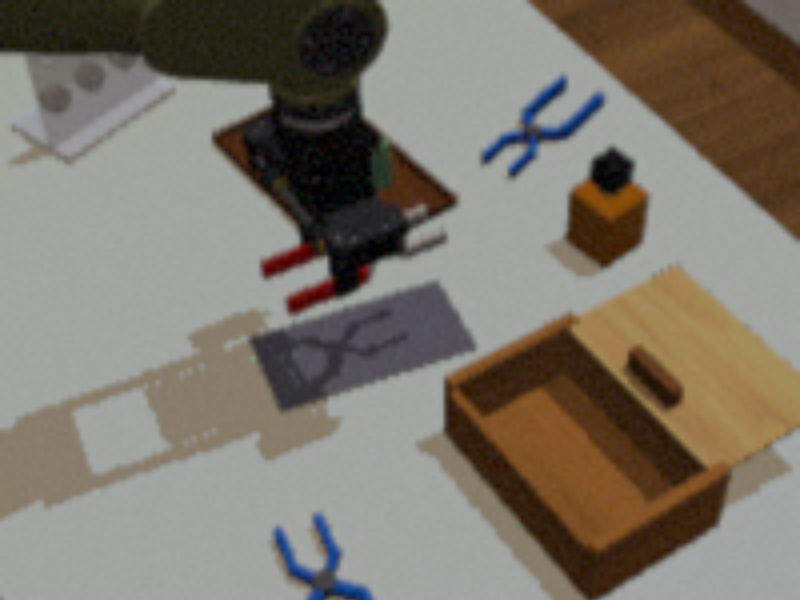

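w7 shows the red handles at (210,210) and (318,210) held between the fingers, with the mat empty below. The side view shows the pliers level and clear. I'll check the tilt numerically.

```bash
cat > m4.py <<'E'
from h import *
import sys
def tilt(P,im):
    hsv=cv2.cvtColor(im,cv2.COLOR_BGR2HSV);z=P[...,2];t=state()['tool_pos']
    red=((hsv[...,0]<8)|(hsv[...,0]>172))&(hsv[...,1]>140)&(z>t[2]-.01)&(z<t[2]+.03)
    q=P[red]*1000
    tp=q[q[:,2]>np.percentile(q[:,2],50)-3]
    a=np.polyfit(tp[:,0],tp[:,2],1)
    y0=np.median(tp[:,1]);L=tp[tp[:,1]<y0-8];Rr=tp[tp[:,1]>y0+8]
    y0=(L[:,1].mean()+Rr[:,1].mean())/2;L=tp[tp[:,1]<y0];Rr=tp[tp[:,1]>y0]
    print('pitch',a[0],'ztop at tcp.x',np.polyval(a,t[0]*1000),'rear x',np.percentile(q[:,0],2),'mid y',(L[:,1].mean()+Rr[:,1].mean())/2,'yaw',np.polyfit(L[:,0],L[:,1],1)[0],np.polyfit(Rr[:,0],Rr[:,1],1)[0],'tcp',t*1000)
if __name__=='__main__':
    f=sys.argv[1]
    if len(sys.argv)>2:
        im,d,P,m=cam('wrist');cv2.imwrite(f'pics/{f}.png',im);np.save(f'pics/{f}.npy',P)
    tilt(np.load(f'pics/{f}.npy'),cv2.imread(f'pics/{f}.png'))
E
python3 m4.py w7
```

```text
pitch -0.0034464880679872293 ztop at tcp.x 132.1096456890024 rear x 417.1549415087154 mid y 8.49127010155411 yaw -0.01592807346832359 -0.017687533720985464 tcp [469.36682777   6.9264862  113.71052274]
```

```bash
python3 -m creep '[[-10,15,0,0.02,0],[-15,30,0,0.02,0],[-15,40,0,0,0],[-15,40,0,0,0],[-15,40,0,0,0],[-15,40,0,0,0],[-10,33,0,0,0],[0,20,-15,0,0],[0,0,-25,0,0],[0,0,-25,0,0],[0,0,-10,0,0],[0,0,0,0,0]]'
python3 -m creep '[[0,0,0,0,0],[0,0,0,0,0]]'
python3 m4.py w8 1
python3 - <<'E'
from h import *
s=state();print(R.from_quat(s['eef_rot']).as_matrix()[:,2].round(4),s['grip_width'])
E
```

```text
time_s: 27.68
tool_pos: [0.3747, 0.2645, 0.0398]
eef_rot: [-0.506, 0.495, 0.506, 0.493]
ft_force: [0.1, -0.1, -1.7]
grip_width: 0.0602
time_s: 27.92
tool_pos: [0.3766, 0.2652, 0.0418]
eef_rot: [0.506, -0.494, -0.505, -0.495]
ft_force: [-0.5, -0.4, -2.8]
grip_width: 0.0599
pitch 0.0025496644832056978 ztop at tcp.x 59.151252432141185 rear x 323.34971480239244 mid y 265.79896842925734 yaw 0.019840696901431816 0.022260764458010077 tcp [376.49297097 265.09899235  41.69430886]
[-2.270e-02  9.997e-01  8.000e-04] 0.05977930101564247
```

```bash
python3 -m creep '[[10,0,-3,0,0],[15,0.2,0,0,0],[15,0.3,0,0,0],[12,0.3,0,0,0],[6,0.2,0,0,0],[0,0,0,0,0],[0,0,0,0,0]]'
python3 - <<'E'
from h import *
from m2 import rects
s=state();print(s['tool_pos']*1000,R.from_quat(s['eef_rot']).as_matrix()[:,2].round(3),s['grip_width'],s['ft_force'])
im,d,P,m=cam('top');z=P[...,2];cv2.imwrite('pics/t8.png',im)
w=(abs(P[...,0]-.59)<.12)&(abs(P[...,1]-.24)<.14)&(z<.2)
rects(P,w&(z>.05),'case',20)
a=cv2.resize(im[165:265,120:260],None,fx=5,fy=5,interpolation=cv2.INTER_CUBIC);cv2.imwrite('pics/t8x.png',a)
E
```

```text
time_s: 28.85
tool_pos: [0.4333, 0.2657, 0.0375]
eef_rot: [-0.506, 0.494, 0.506, 0.494]
ft_force: [0.1, 0.5, -3.0]
grip_width: 0.06
[433.34960883 265.68844415  37.45392622] [-0.023  1.    -0.   ] 0.05995905281075945 [ 0.12874168  0.4923201  -2.9552038 ]
case px [185. 191.] n 145 rect [579.3 266.8] [100.8  26.4] 1.8 z [52.7 63.6 70.7]
case px [203. 191.] n 128 rect [577.9 192.4] [99.7 23.4] 1.5 z [53.9 65.2 70.9]
```

View pics/t8x.png

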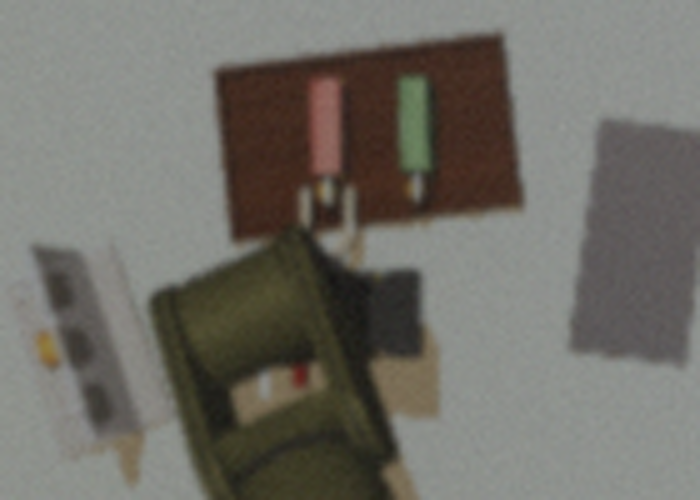

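The top crop shows the pale jaws straddling the pink tab at (327,190), with the gold cap between them. I'll nudge in 2 mm and squeeze.

```bash
python3 -m creep '[[2,0,0,0,0],[0,0,0,0,0]]'
python3 -m creep '[[0,0,0,0,0],[0,0,0,0,0],[0,0,0,0,0],[0,0,0,0,0],[0,0,0,0,0],[0,0,0,0,0]]' 35
python3 -m creep '[[0,0,0,0,0],[0,0,0,0,0],[0,0,0,0,0],[0,0,0,0,0]]' 38
```

```text
time_s: 29.15
tool_pos: [0.4358, 0.2658, 0.0378]
eef_rot: [0.506, -0.494, -0.506, -0.494]
ft_force: [-0.1, -0.0, -2.3]
grip_width: 0.06
time_s: 29.9
tool_pos: [0.4356, 0.2657, 0.0376]
eef_rot: [-0.506, 0.494, 0.506, 0.494]
ft_force: [-1.1, -0.8, -2.5]
grip_width: 0.0466
time_s: 30.4
tool_pos: [0.4358, 0.2658, 0.0377]
eef_rot: [-0.506, 0.494, 0.506, 0.494]
ft_force: [-0.7, -0.5, -3.2]
grip_width: 0.0466
```

```bash
python3 -m creep '[[0,0,0,0,0],[0,0,0,0,0],[0,0,0,0,0],[0,0,0,0,0],[0,0,0,0,0],[0,0,0,0,0]]' 10
python3 m4.py w9 1
```

```text
time_s: 31.15
tool_pos: [0.4358, 0.2658, 0.0377]
eef_rot: [0.506, -0.494, -0.506, -0.494]
ft_force: [0.1, 0.1, -2.6]
grip_width: 0.0598
pitch -0.0004215364444355846 ztop at tcp.x 54.9252264667232 rear x 382.6260501376689 mid y 266.39334754161234 yaw 0.02121609069955499 0.02401260838453712 tcp [435.78822104 265.77655237  37.6729535 ]
```

```bash
python3 -m creep '[[-8,-0.2,0,0,0],[-15,-0.3,0,0,0],[-20,-0.4,0,0,0],[-16,-0.3,0,0,0],[0,-20,0,0,0],[0,-30,0,0,0],[0,-22,0,0,0],[0,0,0,0,0],[0,0,0,0,0]]'
python3 - <<'E'
from h import *
from m2 import rects
im,d,P,m=cam('top');z=P[...,2];cv2.imwrite('pics/t9.png',im)
w=(abs(P[...,0]-.59)<.12)&(abs(P[...,1]-.24)<.14)&(z<.2)
rects(P,w&(z>.05),'case',20)
s=state();print(s['tool_pos']*1000)
E
python3 m4.py w10 1
```

```text
time_s: 32.33
tool_pos: [0.3767, 0.1931, 0.0379]
eef_rot: [-0.506, 0.494, 0.506, 0.495]
ft_force: [0.0, -0.7, -1.9]
grip_width: 0.0599
case px [185. 191.] n 133 rect [579.3 267.5] [ 23.5 101. ] 89.7 z [52.7 63.8 69.8]
case px [203. 190.] n 115 rect [589.7 193.1] [75.8 23.6] 1.8 z [58.7 64.7 71.7]
[376.75370972 193.19773172  37.86884236]
pitch -4.9116395018544075e-05 ztop at tcp.x 55.13160322076339 rear x 323.5173528586447 mid y 193.81962506527012 yaw 0.020814329382623974 0.02387547327808405 tcp [376.79072755 193.24146073  37.84414753]
```

```bash
python3 -m creep '[[5,-2,0.5,0,0],[12,0,0,0,0],[15,0.2,0,0,0],[15,0.2,0,0,0],[9,0.2,0,0,0],[4,0,0,0,0],[0,0,0,0,0],[0,0,0,0,0]]'
python3 - <<'E'
from h import *
s=state();print(s['tool_pos']*1000)
im,d,P,m=cam('top');cv2.imwrite('pics/t10x.png',cv2.resize(im[175:235,170:240],None,fx=8,fy=8,interpolation=cv2.INTER_CUBIC))
E
```

```text
time_s: 33.42
tool_pos: [0.4364, 0.1911, 0.038]
eef_rot: [-0.506, 0.494, 0.506, 0.494]
ft_force: [0.3, -0.7, -2.3]
grip_width: 0.0599
[436.35849784 191.10817606  38.02507999]
```

View pics/t10x.png

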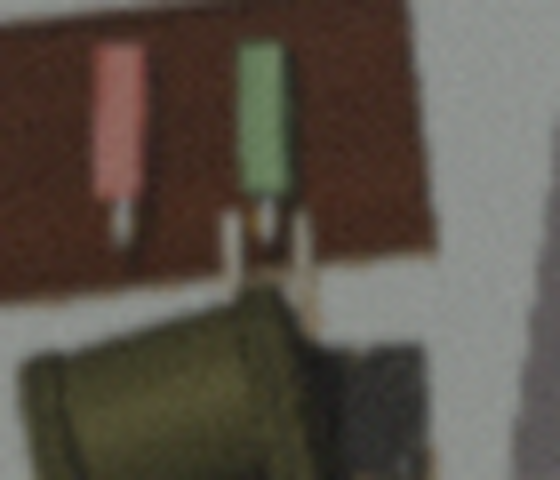

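The crop shows the jaws around the green tab at (265,215), with the gold cap still proud. The pink cap no longer stands out at (120,222). Squeezing the green stud.

```bash
python3 -m creep '[[0,0.8,0,0,0],[0,0,0,0,0]]'
python3 -m creep '[[0,0,0,0,0],[0,0,0,0,0],[0,0,0,0,0],[0,0,0,0,0],[0,0,0,0,0],[0,0,0,0,0],[0,0,0,0,0],[0,0,0,0,0]]' 37
python3 -m creep '[[0,0,0,0,0],[0,0,0,0,0],[0,0,0,0,0],[0,0,0,0,0],[0,0,0,0,0],[0,0,0,0,0]]' 10
python3 -m creep '[[-8,-0.2,0,0,0],[-15,-0.3,0,0,0],[-20,-0.4,0,0,0],[-20,-0.3,10,0,0],[0,0,30,0,0],[0,0,30,0,0],[0,0,0,0,0]]'
```

```text
time_s: 33.72
tool_pos: [0.4367, 0.1921, 0.0383]
eef_rot: [0.506, -0.494, -0.506, -0.494]
ft_force: [0.2, 0.4, -1.5]
grip_width: 0.0603
time_s: 34.72
tool_pos: [0.4368, 0.192, 0.0382]
eef_rot: [-0.506, 0.494, 0.506, 0.494]
ft_force: [-0.4, -0.2, -2.6]
grip_width: 0.0465
time_s: 35.48
tool_pos: [0.4368, 0.192, 0.0382]
eef_rot: [-0.506, 0.494, 0.506, 0.494]
ft_force: [-0.3, 0.2, -2.5]
grip_width: 0.0601
time_s: 36.35
tool_pos: [0.3749, 0.1915, 0.1105]
eef_rot: [0.507, -0.492, -0.505, -0.496]
ft_force: [0.5, -0.1, -2.3]
grip_width: 0.0594
```

```bash
python3 -m creep '[[0,0,30,0,0],[0,0,45,0,0],[15,-10,40,0,0],[35,-15,30,0,0],[40,-15,20,0,0],[40,-15,10,0,0],[40,-15,0,0,0],[15,-10,0,0,0],[0,0,0,0,0],[0,0,0,0,0]]'
python3 - <<'E'
from h import *
im,d,P,m=cam('wrist');cv2.imwrite('pics/w11.png',im);np.save('pics/w11.npy',P)
w=(abs(P[...,0]-.54)<.03)&(abs(P[...,1]-.23)<.07)&(P[...,2]>.03)
v,u=np.where(w);print(u.min(),u.max(),v.min(),v.max())
c=im[max(v.min()-15,0):v.max()+40,max(0,u.min()-20):u.max()+20];print(c.shape)
k=min(780/c.shape[1],580/c.shape[0]);cv2.imwrite('pics/w11x.png',cv2.resize(c,None,fx=k,fy=k,interpolation=cv2.INTER_CUBIC))
E
```

```text
time_s: 37.6
tool_pos: [0.5576, 0.1112, 0.2823]
eef_rot: [-0.505, 0.495, 0.506, 0.494]
ft_force: [-0.3, 0.2, -1.7]
grip_width: 0.0603
329 511 138 331
(248, 203, 3)
```

View pics/w11x.png

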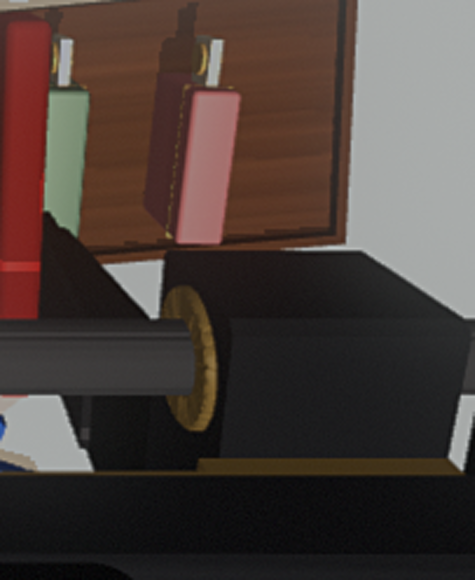

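From this side (-y) the caps on the +y faces are hidden, and only the bases show at (55,60) and (200,60). I'll check from the +y side before putting the pliers down.

```bash
python3 -m creep '[[0,30,0,0,0],[0,45,0,0,0],[0,45,0,0,0],[0,45,0,0,0],[0,45,0,0,0],[0,20,0,0,0],[0,0,0,0,0],[0,0,0,0,0]]'
python3 - <<'E'
from h import *
im,d,P,m=cam('wrist');cv2.imwrite('pics/w12.png',im);np.save('pics/w12.npy',P)
w=(abs(P[...,0]-.54)<.03)&(abs(P[...,1]-.23)<.07)&(P[...,2]>.03)&(P[...,2]<.075)
v,u=np.where(w);print(u.min(),u.max(),v.min(),v.max())
c=im[max(v.min()-15,0):v.min()+90,max(0,u.min()-20):u.max()+20];print(c.shape)
k=min(780/c.shape[1],580/c.shape[0]);cv2.imwrite('pics/w12x.png',cv2.resize(c,None,fx=k,fy=k,interpolation=cv2.INTER_CUBIC))
# cap profile: points on tabs by y (gold)
hsv=cv2.cvtColor(im,cv2.COLOR_BGR2HSV)
for n,yt in(('pink',.2665),('green',.1925)):
    g=w&(hsv[...,0]>15)&(hsv[...,0]<35)&(hsv[...,1]>110)&(abs(P[...,1]-yt)<.02)&(P[...,0]<.551)
    q=P[g]*1000;print(n,len(q),len(q) and np.percentile(q,[10,50,90],axis=0).round(1))
E
```

```text
time_s: 38.65
tool_pos: [0.5587, 0.3398, 0.2833]
eef_rot: [0.506, -0.495, -0.505, -0.494]
ft_force: [-0.1, -0.4, -1.1]
grip_width: 0.0597
127 197 132 169
(105, 110, 3)
pink 0 0
green 28 [[537.3 198.7  49.9]
 [543.6 199.9  51.8]
 [548.3 200.4  54.2]]
```

View pics/w12x.png

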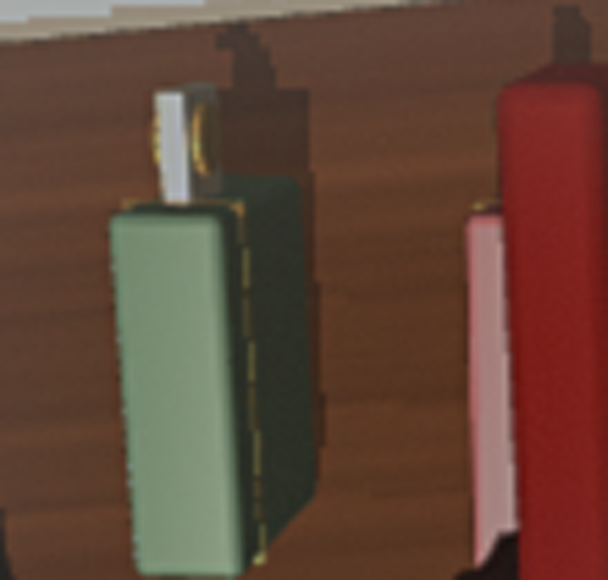

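The green cap's outer edge at (210,135) is about 5 mm from the tab's face edge. About 4 mm of that is perspective, so it stands roughly 1–2 mm proud, against 6 mm when open. Both squeezes also bottomed at the same 46.5 mm, and going from 35 to 38 N on the pink stud changed nothing. I take both studs as snapped and return the pliers to the mat.

```bash
python3 -m creep '[[-5,-20,0,-0.02,0],[-10,-40,0,-0.02,0],[-12,-45,0,0,0],[-12,-45,-10,0,0],[-12,-45,-20,0,0],[-12,-45,-30,0,0],[-12,-45,-30,0,0],[-9,-33,-30,0,0],[-3,-15,-30,0,0],[0,0,-30,0,0],[0,0,-30,0,0],[0,0,0,0,0]]'
python3 -m creep '[[0,0,0,0,0],[0,0,0,0,0]]'
python3 m4.py w13 1
python3 - <<'E'
from h import *
s=state();print(s['tool_pos']*1000,R.from_quat(s['eef_rot']).as_matrix()[:,2].round(3))
E
```

```text
time_s: 40.2
tool_pos: [0.4688, 0.0068, 0.0709]
eef_rot: [-0.494, 0.506, 0.497, 0.503]
ft_force: [0.2, -0.5, -2.7]
grip_width: 0.0597
time_s: 40.45
tool_pos: [0.4731, 0.0074, 0.0752]
eef_rot: [-0.497, 0.504, 0.495, 0.505]
ft_force: [0.4, 0.2, -1.3]
grip_width: 0.0597
pitch 0.0020685460879237834 ztop at tcp.x 92.28629437357588 rear x 419.2320948045658 mid y 9.070121840897011 yaw -0.01708736435247944 -0.016542124470669467 tcp [472.94181706   7.53681871  74.9570772 ]
[472.94181706   7.53681871  74.9570772 ] [ 0.017  1.    -0.   ]
```

```bash
python3 -m creep '[[-2,-0.5,-25,0,0],[0,0,-25,0,0],[0,0,-13,0,0],[0,0,-3,0,0],[0,0,-2,0,0],[0,0,0,0,0],[0,0,0,0,0]]'
python3 -m creep '[[0,0,-1,0,0],[0,0,0,0,0]]'
```

```text
time_s: 41.38
tool_pos: [0.4704, 0.0072, 0.0059]
eef_rot: [-0.496, 0.504, 0.495, 0.505]
ft_force: [0.8, -0.4, -1.2]
grip_width: 0.06
time_s: 41.62
tool_pos: [0.4705, 0.0072, 0.0059]
eef_rot: [-0.496, 0.504, 0.496, 0.504]
ft_force: [-4.7, 0.7, 7.8]
grip_width: 0.0595
```

```bash
python3 -m creep '[[0,0,1,0,1],[0,0,0,0,1],[0,0,0,0,1],[0,0,0,0,1],[0,0,20,0,1],[0,0,50,0,1],[0,0,55,0,1],[0,0,55,0,1],[40,-40,20,0.06,1],[40,-44,0,0,0],[40,-44,0,0,0],[40,-44,0,0,0]]'
python3 - <<'E'
from h import *
im,d,P,m=cam('wrist');cv2.imwrite('pics/w14.png',im);np.save('pics/w14.npy',P)
E
python3 -m creep '[[40,-44,0,0,0],[24,-20,0,0,0],[0,0,-40,0,0],[0,0,-40,0,0],[0,0,-25,0,0],[0,0,0,0,0],[0,0,0,0,0]]' 20
python3 - <<'E'
from h import *
from m2 import rects
P=np.load('pics/w14.npy');z=P[...,2]
w=(abs(P[...,0]-.5)<.14)&(abs(P[...,1])<.1)&(z<.05)
rects(P,w&(z>.012),'pliers',60);rects(P,w&(z>.018),'pliers18',60)
E
```

```text
time_s: 43.12
tool_pos: [0.6309, -0.1662, 0.205]
eef_rot: [-0.511, 0.489, 0.511, 0.489]
ft_force: [-0.2, 0.8, 1.4]
grip_width: 0.0705
time_s: 44.05
tool_pos: [0.6945, -0.2289, 0.1016]
eef_rot: [0.511, -0.489, -0.51, -0.489]
ft_force: [0.1, -0.1, 0.3]
grip_width: 0.0014
pliers px [445.  58.] n 3439 rect [522.4   7.4] [ 60.6 117.4] 89.6 z [13.7 19.8 23.5]
pliers18 px [447.  57.] n 2747 rect [522.5   7.1] [ 60.5 116.2] 89.0 z [18.4 20.3 23.7]
```

```bash
python3 -m creep '[[-5,0,-14,0,0],[-10,-0.5,0,0,0],[-15,-0.6,0,0,0],[-20,-0.8,0,0,0],[-20,-0.8,0,0,0],[-20,-0.8,0,0,0],[-20,-0.8,0,0,0],[-15,-0.6,0,0,0],[-8,-0.4,0,0,0],[-4,0,0,0,0],[0,0,0,0,0]]' 20
python3 -m creep '[[-3,0,0,0,0],[-2,0,0,0,0]]'
```

```text
time_s: 45.42
tool_pos: [0.5565, -0.234, 0.0864]
eef_rot: [-0.51, 0.489, 0.511, 0.489]
ft_force: [-0.6, -0.2, 0.3]
grip_width: 0.0004
time_s: 45.68
tool_pos: [0.5522, -0.2342, 0.0863]
eef_rot: [0.511, -0.489, -0.51, -0.489]
ft_force: [1.9, -0.4, 0.0]
grip_width: 0.0006
```

```bash
python3 -m creep '[[-2,0,0,0,0],[-1,0,0,0,0]]'
python3 -m creep '[[-2,0,0,0,0],[0,0,0,0,0]]'
python3 -m creep '[[-2,0,0,0,0],[0,0,0,0,0]]'
```

```text
time_s: 45.92
tool_pos: [0.5517, -0.2342, 0.0865]
eef_rot: [0.513, -0.488, -0.508, -0.491]
ft_force: [13.0, -0.4, -6.9]
grip_width: 0.0005
time_s: 46.18
tool_pos: [0.5517, -0.2342, 0.0866]
eef_rot: [0.514, -0.487, -0.507, -0.492]
ft_force: [18.2, -1.4, -9.8]
grip_width: 0.0009
time_s: 46.42
tool_pos: [0.5516, -0.2342, 0.0867]
eef_rot: [0.515, -0.486, -0.505, -0.493]
ft_force: [24.9, -1.1, -13.8]
grip_width: 0.0007
```

The lid met a hard stop at TCP x = 551.7, where 552.4 was predicted for fully shut. I'll back off for the final look.

```bash
python3 -m creep '[[8,0,0,0,0],[8,0,5,0,0],[0,0,55,0,0],[0,0,60,0,0],[-20,20,60,0,0],[-30,40,60,0,0.5],[-20,50,60,-0.04,1],[0,50,10,0,1],[0,40,0,0,1],[0,30,0,0,1],[0,0,0,0,1],[0,0,0,0,1]]'
python3 - <<'E'
from h import *
from m2 import rects
im,d,P,m=cam('wrist');cv2.imwrite('pics/w15.png',im);z=P[...,2];print(state()['tool_pos'])
w=(abs(P[...,0]-.5)<.14)&(abs(P[...,1])<.1)&(z<.05)
rects(P,w&(z>.012),'pliers',60)
V=cv2.cvtColor(im,cv2.COLOR_BGR2HSV)[...,2]
rects(P,w&(V<125)&(z<.03),'mat')
w=(abs(P[...,0]-.58)<.15)&(abs(P[...,1]+.23)<.16)&(z<.2)
rects(P,w&(z>.09),'pull',60);rects(P,w&(z>.065),'box')
E
python3 -m creep '[[10,40,0,0,1],[10,50,0,0,1],[10,50,0,0,1],[10,40,0,0,1],[0,30,0,0,1],[0,0,0,0,1],[0,0,0,0,1]]'
python3 - <<'E'
from h import *
from m2 import rects
im,d,P,m=cam('wrist');cv2.imwrite('pics/w16.png',im);z=P[...,2]
w=(abs(P[...,0]-.59)<.12)&(abs(P[...,1]-.24)<.14)&(z<.2)
rects(P,w&(z>.055),'case',60)
a=cv2.imread('pics/w15.png')[:260];cv2.imwrite('pics/fin.png',np.vstack([a,im[:260]]))
E
```

```text
time_s: 47.92
tool_pos: [0.5023, -0.0249, 0.3673]
eef_rot: [-0.501, 0.5, 0.501, 0.499]
ft_force: [0.3, -0.9, -0.3]
grip_width: 0.0651
[ 0.50229863 -0.0251557   0.36717877]
pliers px [286. 143.] n 1484 rect [502.1  10.2] [164.8  60. ] 4.1 z [17.9 21.4 24.3]
mat px [284. 137.] n 7312 rect [498.1   7.9] [101.4 201.8] 81.4 z [ 1.7  3.3 12.1]
pull px [104. 177.] n 560 rect [ 533.4 -232.9] [14.6 61. ] 2.3 z [ 93.9 100.5 101.9]
box px [114. 194.] n 11985 rect [ 579.8 -232. ] [137.6 217.4] 2.3 z [74.6 77.  85.8]
time_s: 48.85
tool_pos: [0.5427, 0.1844, 0.3671]
eef_rot: [0.5, -0.5, -0.5, -0.499]
ft_force: [-0.0, 0.4, 0.1]
grip_width: 0.0949
case px [271. 183.] n 1016 rect [582.8 195.9] [102.6  23.2] 0.1 z [57.1 66.  67.5]
case px [323. 182.] n 1051 rect [583.  269.2] [ 24.4 103.7] 89.9 z [57.3 66.  67.6]
```

View pics/fin.png

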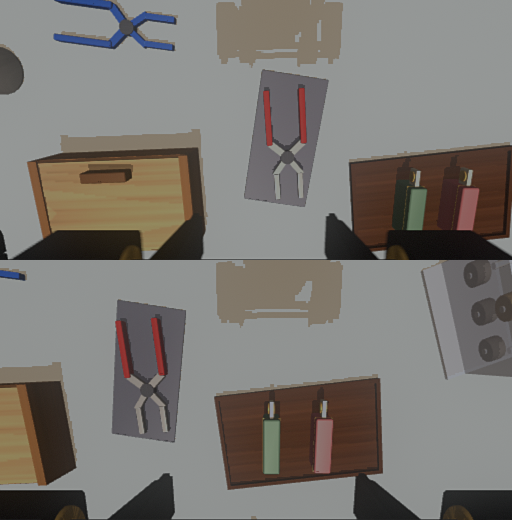

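The final views show the box shut, both cases upright and the pliers on the mat. The pliers sit turned about 5° from where I set them down, probably from the knock, so I'll check whether they still lie within the mat and aren't moving.

```bash
python3 - <<'E'
from h import *
from m2 import rects
for n in('wrist','top'):
    im,d,P,m=cam(n);z=P[...,2]
    w=(abs(P[...,0]-.5)<.14)&(abs(P[...,1])<.1)&(z<.05)
    rects(P,w&(z>.012),n+' pliers',40)
    V=cv2.cvtColor(im,cv2.COLOR_BGR2HSV)[...,2]
    if n=='wrist':rects(P,w&(V<125)&(z<.03),'mat')
    q=P[w&(z>.014)]*1000;mm=cv2.minAreaRect(q[:,:2].astype(np.float32));b=cv2.boxPoints(mm)
    a=np.radians(-8.6);c=np.array([np.cos(a),np.sin(a)]);s=np.array([-np.sin(a),np.cos(a)])
    r=q[:,:2]-[498.1,7.9];print(n,'in mat frame x',(r@c).min().round(1),(r@c).max().round(1),'y',(r@s).min().round(1),(r@s).max().round(1),'z by end',[np.percentile(q[h,2],90).round(1) for h in(q[:,0]<460,q[:,0]>540)])
P0=np.load('pics/top0.npy')[...,2]
for nm,x,y in(('fl1',.774,-.003),('fl2',.449,-.558),('atom',.394,-.413)):
    for Q in(np.load('pics/top0.npy'),P):
        k=(abs(Q[...,0]-x)<.06)&(abs(Q[...,1]-y)<.06)&(Q[...,2]>.02);print(nm,(Q[k].mean(0)*1000).round(1))
E
```

```text
wrist pliers px [145. 114.] n 1878 rect [502.1  10.3] [164.6  60.5] 3.7 z [14.1 20.7 24.1]
mat px [148. 110.] n 7807 rect [497.6   7.4] [101.9 201.8] 81.5 z [ 1.7  3.5 19.2]
wrist in mat frame x -82.6 87.7 y -42.9 41.8 z by end [np.float64(24.3), np.float64(21.4)]
top pliers px [248. 214.] n 149 rect [498.6   8.9] [157.9  60. ] 4.1 z [13.6 21.3 27.3]
top in mat frame x -82.2 81.2 y -45.6 39.5 z by end [np.float64(26.8), np.float64(26.4)]
fl1 [766.4  -4.2  81.1]
fl1 [766.1  -4.3  80.4]
fl2 [ 448.6 -548.5   78. ]
fl2 [ 448.4 -548.6   77.9]
atom [ 392.8 -406.8   48.2]
atom [ 392.5 -407.7   49.1]
```

```bash
python3 -c "
from rig import robot
print(robot.sign_off())"
```

```text
the job is handed in; nothing more can be done
None
```

I did the whole job in the order asked and handed it in at about 49 s of the 210 s. No verdict came back.

**What I did**
- I slid the lid open and moved the two cases in the box, rose pink and sage green, upright onto the tray floor; there was no navy case.
- I snapped each stud with the red pliers while its case stood on the tray, laid the pliers back on the mat and slid the lid shut.

**Last checks**
- **Lid:** it was about 10 mm ajar at the start. The pull moved 115 mm to a hard stop when opening, then 125 mm back to a hard stop when shutting. It now stands within 0.1 mm in x of where a fully shut lid should be.
- **Cases:** both stand upright on the tray, tops at about 66 mm.
- **Studs:** I did not measure either press depth directly.
  - Both squeezes bottomed at 46.5 mm handle width, inside the 44–48 mm given, and raising the grip from 35 to 38 N on the pink one changed nothing.
  - In the pictures neither cap stands proud as it did before. In the close view from the cap side I could judge only the green one, because a handle hid the pink.
- **Pliers:** they lie flat, open and fully within the mat, with about 4–7 mm to spare at the sides. They ended about 5° and 5 mm off where I set them down, probably from the knock, so I left them.
- **Bystanders:** both flasks and the atomizer are where they started, within 1 mm.

**Force:** the highest wrist force I saw was about 57 N, when the fingers pushed the lid against its open stop.

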